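Clamp the test block in the lever fixture

TASK

Swing the clamp lever of the fixture up out of the way, take the aluminium block out of the timber cradle and lay it flat and fully home in the fixture's nest, between the two end cheeks. Then swing the lever fully shut over the block. Leave the wax tin, tape measure, spool and glue bottle where they stand.

Things in the scene. Friction and masses are not known exactly. Their poses are not given: they have to be found in the camera images.
- fixture: Clamp fixture, fixed to the bench: grey base plate 12 mm thick, x -55 to +95 mm, y +-38 mm in its own frame; an aluminium nest stands on it, steel hinge ears at its +x end (x 57 to 87 mm, 68 mm high). Origin on the bench under the middle of the nest; x runs from the nest to the hinge, z up.
- nest (a point): Middle of the nest's floor, 30 mm above the bench, axes as the fixture's. The 60 mm block lies along x (either way round, same side up as in the cradle) with 2 mm play at each end and side. The floor is a plinth 24 mm wide, so fingers can pass down beside it to the base plate. End cheeks (inner faces x = +-32 mm, 40 mm wide, tops 27 mm above this floor) cover the block's ends.
- nest_lip (a point): Top of one of four low guide lips at the nest's corners, at x = 25, y = 16 mm from the nest's middle and 6 mm above its floor. Each spans |x| 18 to 32 mm and |y| 14.5 to 18 mm; between them, at |x| below 18 mm, the block's long sides are free for the fingers.
- lever (a joint): Lever angle: 0 = fully shut, level over the nest; grows as its hand grip swings up and back over the hinge; stop at 1.9 (leaning 19 degrees back past upright). Stiff hinge (about 0.3 N m of friction): the lever stays where it is left. Fingers pointing down can pinch it across its sides and move it along its arc; it turns between the pads.
- lever_grip (a point): Point in the lever's black hand grip, 150 mm from the hinge (3 mm above the hinge's height when shut). The hand grip reaches from 38 mm nearer the hinge to 30 mm beyond this point; 20 mm wide across the lever (y), 18 mm thick. Axes turn with the lever: y along the hinge axis, x towards the hinge.
- lever_hinge (a point): Middle of the hinge pin, 72 mm from the nest's middle along the fixture's x and 64 mm above the bench, axes as the fixture's; the hinge axis is y. The lever arm carries a rubber pad 72 mm from the hinge, which stands 1.5 mm above a seated block when the lever is shut; a block not fully home keeps it from shutting.
- cradle: Pale timber cradle, fixed to the bench, 44 (x) x 85 (y) x 46 mm: a channel along its x, floor 20 mm above the bench, walls 15.5 mm off the middle on each side, rising 2 mm above the block's top; open at both x ends. Origin at the middle of its underside.
- test_block: Plain aluminium block with two small holes, 60 x 25 x 24 mm (x, y, z), about 0.1 kg. Origin at the middle of its underside. It starts along the cradle's channel, its ends standing out 8 mm, and can be held there by these ends only; in the nest only by its long sides, so put it down and take it again between. The bench around x = 0.43, y = 0.045 is free.
- wax_tin: Bystander: flat round brown tin, 70 mm across, 30 mm high; origin at the middle of its underside.
- tape_measure: Bystander: yellow tape measure, 36 x 89 x 65 mm; origin at the middle of its underside.
- spool_red: Bystander: wire spool with dark flanges, 58 mm across, 40 mm high; origin at the middle of its underside.
- glue_bottle: Bystander: upright glue bottle at the back left, behind the cradle, 61 mm across, 184 mm high; origin at the middle of its underside.
- stool_leg (a point): Foot of the nearest leg of the grey bar stool that stands over the back of the bench (fixed, always there): a round steel leg 28 mm thick with a 36 mm foot, leaning away from the robot: at z = 0.3 it is at x = 0.54, at z = 0.75 at x = 0.59, y 0.13 to 0.11. Pass on the robot's side of it (TCP x about 0.40) when going between cradle and fixture.
- left_stool_leg (a point): Foot of the nearest leg of the second grey bar stool, at the left end of the bench (fixed, always there): 28 mm thick with a 36 mm foot, leaning away to x = 0.44, y = 0.49 at z = 0.75. An arm that starts at the left passes on the robot's side of it: draw in to about x = 0.20, y = 0.36, z = 0.28 first.

How it is judged:
By the outcome, as a careful person would: the job done as asked, in the order asked, and still so for the second after the job is handed in, with the robot touching nothing.
It also fails if it takes over 72 s, if anything falls off the work surface, if the arm or the gripper's body presses on something with over 40 N, if the wrist force passes 120 N, or if a joint passes its speed limit or range.

ROBOT

A 6-joint arm with a two-finger parallel gripper is mounted at the origin on a cart in front of the work surface, level with it; the furniture and walls round the work are solid. World frame = base frame: x ahead of the robot, y to its left, z up, the work surface at z = 0. Lengths are in m, angles in degrees, forces in N, time in s.
With the tool pointing down it reaches from about 0.25 to 0.85 m from the base axis. Payload 12.5 kg.
Tool frame: the origin (TCP) lies between the finger pads, 19 mm behind the fingertips; this is the grasp point; z points along the fingers, y is the line along which they close (so a half turn about z gives the same grasp; the last joint's range is limited). The gripper opens to 93 mm and grips with 3 to 60 N. Pads are 15 mm wide; open, the fingers measure 128 mm over their backs; the gripper's body (75 mm by 188 mm) begins 65 mm behind the grasp point.
Start: joints at [60.527, 20.094, 94.641, -0, 65.266, -4.847], TCP at [0.229, 0.5, 0.237] pointing down, gripper open.
Joint ranges: [-157.81, 157.81], [-45, 120.19], [0.68, 151.7], [-89.99, 269.99], [4.06, 180], [-164.3, 164.3]. Speed limits (degrees/s): [127.2, 127.2, 159.86, 180, 180, 180].

INTERFACE

Orientations are given as a 3x3 rotation matrix whose columns are the frame's x, y, z axes.
In Python, from station import manip, camrig gives the robot as it stands (manip), with the cameras (camrig).
- The arm moves only by the tool nudge_tcp, called as name(argument=value, ...), one argument or row to a line, values as JSON. Schema: {"type":"object","properties":{"ticks":{"type":"array","items":{"type":"array","items":{"type":"number"},"minItems":7,"maxItems":7},"minItems":1,"maxItems":10},"only":{"type":"string"},"quiet":{"type":"boolean"},"lines":{"type":"string"}},"required":["ticks"],"additionalProperties":false}. ticks is a list of rows, 1 to 10 of them, each of 7 numbers: dx, dy, dz in m, then a rotation vector rx, ry, rz in degrees, then the finger opening in m; each row shifts and turns the commanded pose from where the row before left it, along the tool's axes as they then stand; what a row does not reach is not made up. A row lasts 1/8 s, in which the tool goes at most 0.0625 m and 10.7 degrees, less where a joint would pass 70% of its speed; a pose out of reach is approached as far as the arm can. The fingers move at their own pace and stop on an object; the grip force is fixed at half the most. Time passes only in rows, so rows that do not move let the fingers close. The tool returns the time, the measured TCP pose, the force, the opening and the grip force at its end. only (a regular expression) keeps the lines of the reply that match it, lines (a string "A,B") keeps lines A to B, and quiet returns only ok. Input that does not fit is refused with a message, and nothing moves.
- manip.sense(): the state, without advancing time (a new reading comes with each control period).
- camrig.read_camera(name): name is "side" or "top"; returns a dict with "pixels" (420x560x3 uint8, red, green, blue), "fovy" (degrees; the focal length in pixels is half the picture's height over the tangent of half this angle, whatever the lens; pixels are square), "cx", "cy" (the principal point, pixels), "world_to_cam" (4x4, takes a point from world to camera coordinates). Camera axes: x right, y down, z forward; pixel columns grow to the right and rows downward; lengths in m; the calibration is good to about 2 mm. A picture is of the moment at which its call begins. There is no depth.
- manip.sign_off(): hands the job in; it is judged then, once.
The state is a dict: "clock": time; "joint_positions": joint angles; "dq": joint speeds; "joint_efforts": joint torques, N m; "eef_pos": TCP position; "eef_rot": TCP orientation; "wrist_force": force on the tool from outside, world axes, zero at the start; "wrist_torque": the same for the moment, N m; "finger_gap": finger opening in m; "gripper_force": force on a finger pad.
Only numpy, scipy, OpenCV 4.12 (cv2) and the standard library are available. Lean on these libraries where they do the work, as an engineer would, in place of code of your own. Each camera call takes 0.05 s, during which the arm holds its last target. There are 200 camera calls.

## Working session

There is one attempt and no reset: what is moved stays moved. The work goes in short steps, Python scripts to look and compute and a tool call to move; the robot and the scene stay as the last step left them, time stands still between calls to the robot, and variables do not carry over. Pictures are saved under pics/ and viewed, at most 10 in all, crops included, and the job is handed in when it is done.

```bash
ls; mkdir -p pics; python3 - <<'E'
from station import manip, camrig
import cv2
s=manip.sense();print(s['clock'],s['eef_pos'],s['eef_rot'],s['finger_gap'])
for n in('side','top'):
    c=camrig.read_camera(n);cv2.imwrite(f'pics/{n}0.png',c['pixels'][:,:,::-1]);print(n,c['fovy'],c['cx'],c['cy'],c['world_to_cam'])
E
```

```text
pics
station.py
0.0 [0.22900198 0.49972085 0.23690759] [[-9.09024379e-01  4.16742490e-01 -6.13107936e-04]
 [ 4.16742915e-01  9.09023858e-01 -9.83928135e-04]
 [ 1.47285080e-04 -1.14992305e-03 -9.99999328e-01]] 0.0926471522079711
side 42.06211827988563 271.36305159337485 219.2222122857013 [[ 0.77425842 -0.63281849  0.00804122 -0.40938106]
 [-0.45900618 -0.57025452 -0.68126581  0.31908572]
 [ 0.43570314  0.52378482 -0.73199197  1.20568693]
 [ 0.          0.          0.          1.        ]]
top 51.871431305959135 279.65561125850377 200.70743090704065 [[ 0.01756925 -0.99984411 -0.00175361  0.0379521 ]
 [-0.98114106 -0.01690289 -0.19255263  0.55025311]
 [ 0.19249297  0.00510354 -0.98128508  1.07945571]
 [ 0.          0.          0.          1.        ]]
```

View pics/side0.png

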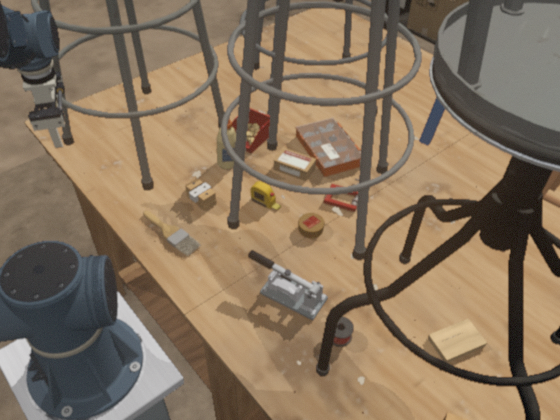

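View pics/top0.png

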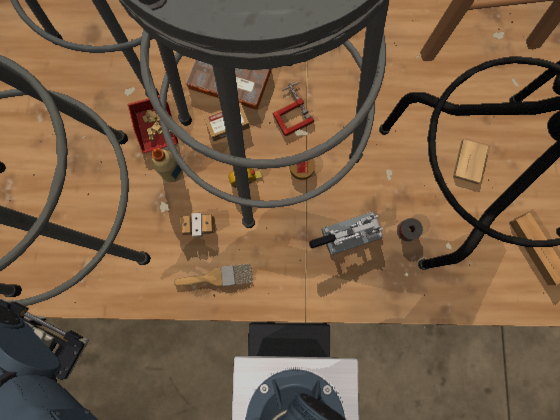

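The side view shows the cradle near (200,193), fixture near (293,290) with its black grip at (262,259). The top view shows the cradle near (198,223), fixture near (352,233) and grip near (321,242). I'll zoom in on these.

```bash
python3 - <<'E'
import cv2,numpy as np
s=cv2.imread('pics/side0.png');t=cv2.imread('pics/top0.png')
def z(i,x,y,w=60,h=50,k=6): return cv2.resize(i[y:y+h,x:x+w],None,fx=k,fy=k,interpolation=cv2.INTER_CUBIC)
a=np.hstack([z(s,175,168,50,50,8),z(t,173,198,50,50,8)])
b=np.hstack([z(s,240,245,100,75,4),z(t,303,200,100,75,4)])
cv2.imwrite('pics/cr.png',a);cv2.imwrite('pics/fx.png',b)
E
```

```text
(no output)
```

View pics/cr.png

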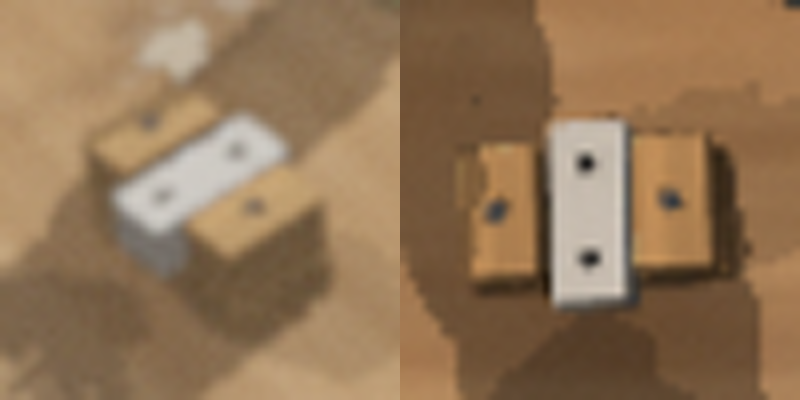

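View pics/fx.png

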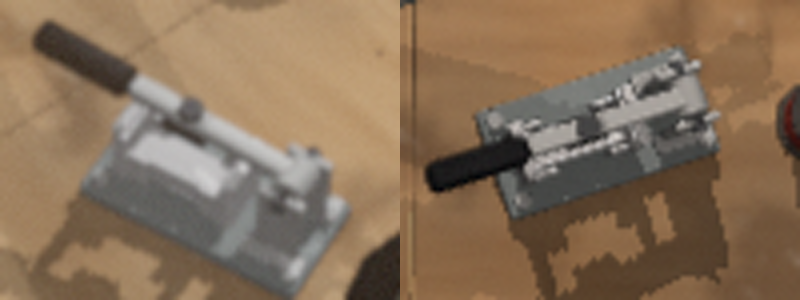

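The crops show the block's white top face with clean edges in both views. In the fixture crops the base-plate corners are visible and the lever is partly raised or near shut, with the grip running to (250,254) side and (310,244) top. Next I'll measure.

```bash
cat > h.py <<'E'
import numpy as np,cv2
from station import manip, camrig
class Cam:
    def __init__(s,n):
        c=camrig.read_camera(n);s.im=c['pixels'];s.f=s.im.shape[0]/2/np.tan(np.radians(c['fovy']/2));s.c=np.array([c['cx'],c['cy']]);T=c['world_to_cam'];s.R=T[:3,:3];s.t=T[:3,3];s.o=-s.R.T@s.t
    def ray(s,p): d=s.R.T@np.r_[(np.array(p)-s.c)/s.f,1];return d/np.linalg.norm(d)
    def pl(s,p,z): d=s.ray(p);return s.o+d*(z-s.o[2])/d[2]
    def px(s,P): q=s.R@np.array(P)+s.t;return q[:2]/q[2]*s.f+s.c
def tri(a,pa,b,pb):
    A=[];r=[]
    for c,p in((a,pa),(b,pb)):
        d=c.ray(p);M=np.eye(3)-np.outer(d,d);A.append(M);r.append(M@c.o)
    return np.linalg.lstsq(np.vstack(A),np.hstack(r),rcond=None)[0]
def blob(im,mask,x0,y0,x1,y1):
    m=np.zeros(mask.shape,np.uint8);m[y0:y1,x0:x1]=mask[y0:y1,x0:x1]
    c=max(cv2.findContours(m,0,1)[0],key=cv2.contourArea);return c
E
python3 - <<'E'
from h import *
np.set_printoptions(precision=4,suppress=True)
S,T=Cam('side'),Cam('top')
V=lambda i:i.astype(int)
for c,box,n in((T,(185,205,210,245),'top'),(S,(185,175,215,205),'side')):
    i=V(c.im);m=((i.min(2)>130)&(i.max(2)-i.min(2)<40)).astype(np.uint8)
    k=blob(i,m,*box);M=cv2.moments(k,False);ctr=(M['m10']/M['m00'],M['m01']/M['m00'])
    r=cv2.boxPoints(cv2.minAreaRect(k));print(n,cv2.contourArea(k),ctr,c.pl(ctr,.044));W=np.array([c.pl(p,.044)[:2] for p in k[:,0]]);q=cv2.minAreaRect((W*1000).astype(np.float32));print(q)
for p in((322,227),(373.75,211.75),(382.5,237.5),(331,254)):print('Tbase',T.pl(p,.012))
for p in((260.75,292),(313,318.75),(327.5,297.5)):print('Sbase',S.pl(p,.012))
for c,box in((T,(305,230,340,252)),(S,(244,245,280,275))):
    i=V(c.im);m=((i.max(2)<75)).astype(np.uint8);k=blob(i,m,*box);print(cv2.contourArea(k),cv2.minAreaRect(k),cv2.boxPoints(cv2.minAreaRect(k)).tolist())
print(tri(S,(250.5,254.5),T,(310.5,244.5)),tri(S,(272.5,265),T,(334.75,238)))
# foot of legs
print(T.pl((249,224),0),S.pl((234,224),0))
E
```

```text
top 170.0 (195.98235294117646, 223.81470588235294) [0.4859 0.2657 0.044 ]
((485.713623046875, 265.6426086425781), (58.25043487548828, 21.044424057006836), 3.041710615158081)
side 130.0 (199.58461538461538, 189.3128205128205) [0.4848 0.263  0.044 ]
((484.7615966796875, 262.7834167480469), (62.642539978027344, 27.534286499023438), 4.672519207000732)
Tbase [ 0.4876 -0.0674  0.012 ]
Tbase [ 0.5316 -0.2075  0.012 ]
Tbase [ 0.4621 -0.2292  0.012 ]
Tbase [ 0.4157 -0.0912  0.012 ]
Sbase [ 0.4148 -0.0985  0.012 ]
Sbase [ 0.4625 -0.2346  0.012 ]
Sbase [ 0.5299 -0.2122  0.012 ]
221.0 ((324.9797668457031, 240.37677001953125), (31.045135498046875, 17.497447967529297), 9.090276718139648) [[308.26995849609375, 246.5631866455078], [311.03436279296875, 229.28550720214844], [341.6895751953125, 234.1903533935547], [338.9251708984375, 251.46803283691406]]
123.0 ((260.3627014160156, 259.37823486328125), (25.049585342407227, 6.334377765655518), 30.256441116333008) [[247.9481964111328, 255.8031005859375], [251.13990783691406, 250.33160400390625], [272.7772216796875, 262.953369140625], [269.58551025390625, 268.42486572265625]]
[ 0.4348 -0.0327  0.0772] [ 0.4524 -0.0937  0.0821]
[0.494  0.1301 0.    ] [0.5039 0.1311 0.    ]
```

nudge_tcp(
  ticks=[
    [-0.008,-0.035,-0.011,0,0,0,0.093],
    [-0.008,-0.035,-0.011,0,0,0,0.093],
    [-0.008,-0.035,-0.011,0,0,0,0.093],
    [-0.008,-0.035,-0.011,0,0,0,0.093],
    [0,0,0,0,0,9.5,0.093],
    [0,0,0,0,0,9.5,0.093],
    [0,0,0,0,0,9.5,0.093],
    [0,0,0,0,0,9.5,0.093],
    [0,0,0,0,0,9.3,0.093],
  ],
)

```text
clock: 1.32
eef_pos: [0.1998, 0.3593, 0.2814]
eef_rot: [[-0.305, 0.952, -0.0], [0.952, 0.305, -0.0], [-0.0, -0.0, -1.0]]
wrist_force: [-0.2, 0.1, -0.0]
finger_gap: 0.093
gripper_force: 0.0
```

nudge_tcp(
  ticks=[
    [-0.047,0.010,0.006,0,0,0,0.093],
    [-0.047,0.010,0.006,0,0,0,0.093],
    [-0.047,0.010,0.006,0,0,0,0.093],
    [-0.047,0.010,0.006,0,0,0,0.093],
    [-0.047,0.010,0.006,0,0,0,0.093],
    [-0.047,0.010,0.006,0,0,0,0.093],
    [-0.047,0.010,0.006,0,0,0,0.093],
    [-0.047,0.010,0.006,0,0,0,0.093],
    [-0.047,0.010,0.006,0,0,0,0.093],
    [-0.047,0.010,0.006,0,0,0,0.093],
  ],
)

```text
clock: 2.58
eef_pos: [0.4414, -0.058, 0.2212]
eef_rot: [[-0.31, 0.951, 0.0], [0.951, 0.31, 0.0], [-0.0, 0.0, -1.0]]
wrist_force: [0.7, 1.2, -0.0]
finger_gap: 0.093
gripper_force: 0.0
```

```bash
python3 - <<'E'
import cv2,numpy as np
from h import *
for n in('side','top'):cv2.imwrite(f'pics/{n}1.png',Cam(n).im[:,:,::-1])
s=cv2.imread('pics/side1.png');t=cv2.imread('pics/top1.png')
z=lambda i,x,y:cv2.resize(i[y:y+140,x:x+100],None,fx=4,fy=4,interpolation=cv2.INTER_CUBIC)
cv2.imwrite('pics/fx1.png',np.hstack([z(s,235,195),z(t,295,150)]))
E
```

```text
(no output)
```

View pics/fx1.png

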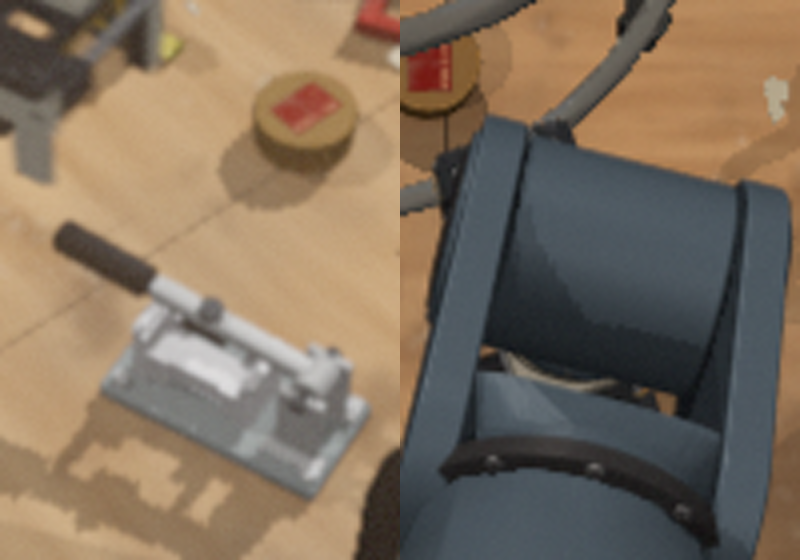

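The side view shows the lever lying shut at (250,255)–(275,265) and clear fingers above it. I'll lower over the grip and pinch it.

nudge_tcp(
  ticks=[
    [0,0,0.04,0,0,0,0.093],
    [0,0,0.04,0,0,0,0.093],
    [0,0,0.04,0,0,0,0.093],
    [0,0,0.033,0,0,0,0.06],
    [0,0,0,0,0,0,0.06],
    [0,0,0,0,0,0,0.06],
  ],
)

```text
clock: 3.42
eef_pos: [0.4413, -0.0563, 0.0695]
eef_rot: [[-0.31, 0.951, 0.001], [0.951, 0.31, -0.0], [-0.001, 0.001, -1.0]]
wrist_force: [0.3, 0.2, -0.3]
finger_gap: 0.0677
gripper_force: 0.0
```

nudge_tcp(
  ticks=[
    [0,0,0,0,0,0,0.03],
    [0,0,0,0,0,0,0.03],
    [0,0,0,0,0,0,0.022],
    [0,0,0,0,0,0,0.01],
    [0,0,0,0,0,0,0.01],
    [0,0,0,0,0,0,0.01],
  ],
)

```text
clock: 4.18
eef_pos: [0.4428, -0.056, 0.069]
eef_rot: [[-0.31, 0.951, 0.005], [0.951, 0.31, 0.0], [-0.001, 0.004, -1.0]]
wrist_force: [9.6, 9.8, -0.7]
finger_gap: 0.0195
gripper_force: 30.1
```

nudge_tcp(
  ticks=[
    [-0.0035,0.0015,-0.0279,0,0,0,0.01],
    [-0.0086,0,-0.0267,0,0,0,0.01],
    [-0.0134,0,-0.0247,0,0,0,0.01],
    [-0.0177,0,-0.0218,0,0,0,0.01],
    [-0.0214,0,-0.0182,0,0,0,0.01],
  ],
)

```text
clock: 4.8
eef_pos: [0.4642, -0.1178, 0.1885]
eef_rot: [[-0.31, 0.951, 0.005], [0.951, 0.31, -0.0], [-0.002, 0.005, -1.0]]
wrist_force: [18.8, 1.6, -17.4]
finger_gap: 0.0197
gripper_force: 30.0
```

nudge_tcp(
  ticks=[
    [-0.0243,0,-0.0139,0,0,0,0.01],
    [-0.0265,0,-0.0092,0,0,0,0.01],
    [-0.0278,0,-0.0042,0,0,0,0.01],
    [-0.0281,0,0.001,0,0,0,0.01],
    [-0.022,0,0.005,0,0,0,0.01],
    [0,0,0,0,0,0,0.01],
  ],
)

```text
clock: 5.55
eef_pos: [0.5067, -0.2406, 0.2108]
eef_rot: [[-0.309, 0.951, 0.011], [0.951, 0.309, -0.001], [-0.005, 0.01, -1.0]]
wrist_force: [24.3, 6.0, 5.2]
finger_gap: 0.0194
gripper_force: 30.0
```

nudge_tcp(
  ticks=[
    [0,0,0,0,0,0,0.04],
    [0,0,0,0,0,0,0.05],
    [0,0,-0.045,0,0,0,0.05],
    [0,0,-0.045,0,0,0,0.06],
    [0.04,-0.004,0,0,0,0,0.09],
    [0.04,-0.004,0,0,0,0,0.09],
    [0.045,-0.005,0.0,0,0,0,0.09],
    [0.045,-0.005,0,0,0,0,0.09],
    [0.045,-0.005,0,0,0,0,0.09],
    [0.045,-0.005,0,0,0,0,0.09],
  ],
)

```text
clock: 6.8
eef_pos: [0.3937, -0.0002, 0.2988]
eef_rot: [[-0.31, 0.951, -0.001], [0.951, 0.31, -0.0], [0.0, -0.001, -1.0]]
wrist_force: [1.1, 1.0, -0.4]
finger_gap: 0.0898
gripper_force: 0.0
```

nudge_tcp(
  ticks=[
    [0.04,0.008,0,0,0,0,0.092],
    [0.042,0.015,0,0,0,0,0.092],
    [0.042,0.015,0,0,0,0,0.092],
    [0.042,0.015,0,0,0,0,0.092],
    [0.042,0.015,0,0,0,7.5,0.092],
    [0,0,0,0,0,7.5,0.092],
    [0,0,0,0,0,0,0.092],
  ],
)

```text
clock: 7.68
eef_pos: [0.3946, 0.2176, 0.2987]
eef_rot: [[-0.055, 0.998, -0.001], [0.998, 0.055, -0.001], [-0.001, -0.001, -1.0]]
wrist_force: [0.0, 0.4, -0.7]
finger_gap: 0.0919
gripper_force: 0.0
```

```bash
python3 - <<'E'
import cv2,numpy as np
from h import *
s,t=[Cam(n).im[:,:,::-1] for n in('side','top')]
cv2.imwrite('pics/side2.png',s);cv2.imwrite('pics/top2.png',t)
z=lambda i,x,y:cv2.resize(i[y:y+100,x:x+80],None,fx=5,fy=5,interpolation=cv2.INTER_CUBIC)
cv2.imwrite('pics/fx2.png',np.hstack([z(s,255,225),z(t,312,180)]))
E
```

```text
(no output)
```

View pics/fx2.png

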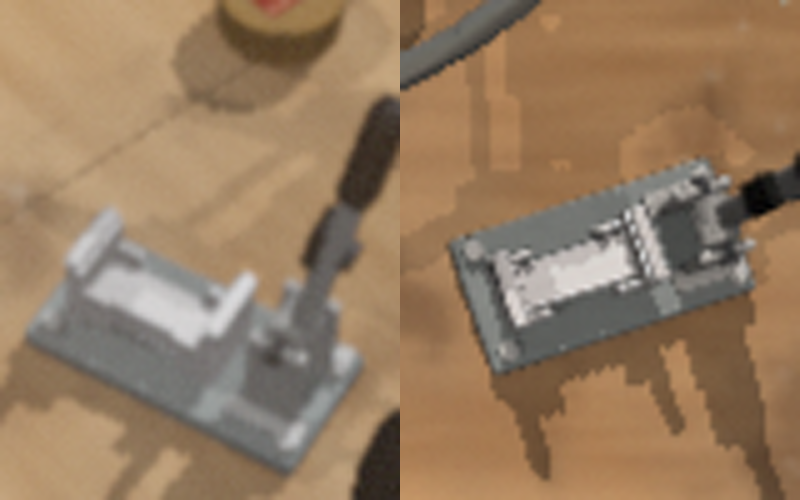

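Lever is up, leaning back, and the nest is open. The plate corners are at about (321.6,227.6), (331.2,254.2), (382,236.6) and (372.2,211.2) in the top view. Next: line fits for fixture, cradle and block.

```bash
python3 - <<'E'
from h import *
np.set_printoptions(precision=4,suppress=True)
S,T=Cam('side'),Cam('top')
S.im=cv2.imread('pics/side2.png')[:,:,::-1];T.im=cv2.imread('pics/top2.png')[:,:,::-1]
def sat(c,k=4):
    i=cv2.resize(c.im,None,fx=k,fy=k,interpolation=cv2.INTER_CUBIC).astype(int)
    return i
def edge(c,p,q,z,name,sgn=None,k=8):
    # profile normal to pq, subpixel: max gradient of (R-B); fit line; map onto z
    p,q=np.array(p,float),np.array(q,float);d=(q-p)/np.linalg.norm(q-p);n=np.array([-d[1],d[0]])
    g=c.im[:,:,0].astype(np.float32)-c.im[:,:,2];pts=[]
    o=np.arange(-4,4.01,.25)
    for a in np.linspace(.12,.88,30):
        P=(p+a*(q-p))[None]+o[:,None]*n
        v=cv2.remap(g,P[:,0].astype(np.float32)[None],P[:,1].astype(np.float32)[None],1)[0]
        v=np.convolve(v,np.ones(4)/4,'same');gr=np.abs(np.gradient(v))[3:-3];pts.append(P[3:-3][gr.argmax()])
    W=np.array([c.pl(x,z)[:2] for x in pts]);vx,vy,x0,y0=cv2.fitLine((W*1000).astype(np.float32),cv2.DIST_HUBER,0,.01,.01).ravel()
    print(name,'dir %.2f'%np.degrees(np.arctan2(vy,vx)),'pt',x0,y0);return np.array([x0,y0]),np.array([vx,vy])
def X(a,b):
    t=np.linalg.solve(np.c_[a[1],-b[1]],b[0]-a[0]);return a[0]+t[0]*a[1]
A,B,C,D=(321.6,227.6),(372.2,211.2),(382,236.6),(331.2,254.2)
u=edge(T,A,B,.012,'top +y');r=edge(T,B,C,.012,'top +x end');l=edge(T,D,C,0,'top -y');e=edge(T,A,D,0,'top -x end')
a,b=(260.2,292.2),(312.6,318.6);f=(326.6,296.)
sl=edge(S,a,b,0,'side -y');se=edge(S,b,f,0,'side +x end')
print('corners top',X(u,e),X(u,r),X(l,r),X(l,e),'side',X(sl,se))
# cradle+block top from first picture
T.im=cv2.imread('pics/top0.png')[:,:,::-1];S.im=cv2.imread('pics/side0.png')[:,:,::-1]
t=lambda x,y:(173+(x-400)/8-.45,198+y/8-.45); s=lambda x,y:(175+x/8-.45,168+y/8-.45)
for n,P in(('T',[t(548,121),t(626,119),t(631,300),t(553,304)]),):
    print(n,[T.pl(p,.044)[:2] for p in P],np.mean([T.pl(p,.044)[:2] for p in P],0))
P=[s(113,192),s(240,112),s(290,152),s(160,234)];print('S',[S.pl(p,.044)[:2] for p in P],np.mean([S.pl(p,.044)[:2] for p in P],0))
# cradle tops z=.046
P=[t(478,143),t(712,133),t(714,266),t(474,277)];W=[T.pl(p,.046)[:2] for p in P];print('cr',W,np.mean(W,0))
P=[s(88,150),s(182,92),s(325,202),s(228,258)];W=[S.pl(p,.046)[:2] for p in P];print('cr',W,np.mean(W,0))
print('bottle',T.pl((170,176),0),T.pl((158,152),.184))
E
```

```text
top +y dir -71.01 pt 513.10425 -145.3894
top +x end dir 13.63 pt 499.88824 -220.54625
top -y dir -70.79 pt 437.94437 -159.43394
top -x end dir 18.94 pt 450.50348 -76.77381
side -y dir -70.64 pt 440.3063 -162.66159
side +x end dir 18.57 pt 503.90497 -218.2869
corners top [485.3756 -64.8069] [ 535.9573 -211.803 ] [ 462.4097 -229.6311] [413.5545 -89.4534] side [ 464.5007 -231.5254]
T [array([0.5153, 0.2803]), array([0.5164, 0.2546]), array([0.4567, 0.2498]), array([0.4549, 0.2752])] [0.4858 0.265 ]
S [array([0.4562, 0.2745]), array([0.5135, 0.2804]), array([0.5155, 0.2526]), array([0.4573, 0.247 ])] [0.4856 0.2636]
cr [array([0.5072, 0.3024]), array([0.5119, 0.2258]), array([0.468, 0.223]), array([0.4631, 0.301 ])] [0.4875 0.263 ]
cr [array([0.46  , 0.2957]), array([0.5023, 0.2999]), array([0.5095, 0.2226]), array([0.4679, 0.221 ])] [0.4849 0.2598]
bottle [0.6248 0.3541 0.    ] [0.6365 0.3371 0.184 ]
```

nudge_tcp(
  ticks=[
    [0,0,0,0,0,-1.75,0.093],
    [0.013,0.032,0,0,0,0,0.093],
    [0.013,0.032,0,0,0,0,0.093],
    [0.0127,0.0308,0,0,0,0,0.093],
    [0,0,0.05,0,0,0,0.093],
    [0,0,0.05,0,0,0,0.093],
    [0,0,0.05,0,0,0,0.093],
    [0,0,0.05,0,0,0,0.093],
    [0,0,0.04,0,0,0,0.093],
    [0,0,0.0,0,0,0,0.093],
  ],
)

```text
clock: 9.12
eef_pos: [0.4849, 0.2633, 0.0569]
eef_rot: [[-0.085, 0.996, -0.005], [0.996, 0.085, -0.002], [-0.002, -0.005, -1.0]]
wrist_force: [-0.8, -0.6, 0.4]
finger_gap: 0.0934
gripper_force: 0.0
```

```bash
python3 - <<'E'
import cv2,numpy as np
from h import *
s,t=[Cam(n).im[:,:,::-1] for n in('side','top')]
z=lambda i,x,y:cv2.resize(i[y:y+90,x:x+70],None,fx=5,fy=5,interpolation=cv2.INTER_CUBIC)
cv2.imwrite('pics/cr3.png',np.hstack([z(s,165,140),z(t,160,180)]))
E
```

```text
(no output)
```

View pics/cr3.png

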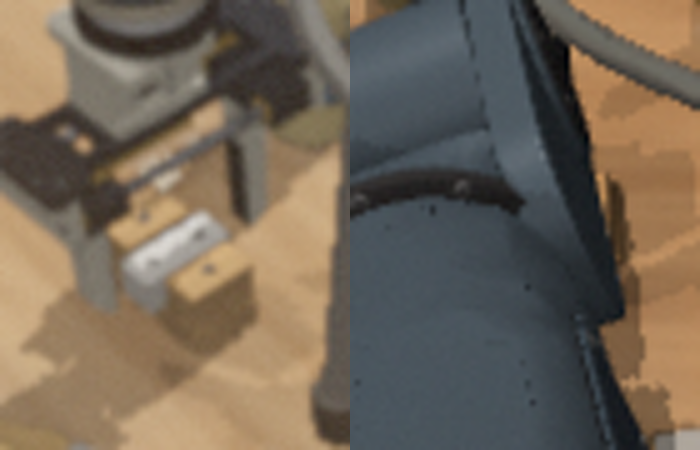

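The side view shows the fingers straddling the block's ends at about (184,200) and (215,180). I'll lower and grip.

nudge_tcp(
  ticks=[
    [0,0,0.0145,0,0,0,0.093],
    [0,0,0,0,0,0,0.08],
    [0,0,0,0,0,0,0.07],
    [0,0,0,0,0,0,0.064],
    [0,0,0,0,0,0,0.05],
    [0,0,0,0,0,0,0.05],
    [0,0,0,0,0,0,0.05],
    [0,0,0,0,0,0,0.05],
  ],
)

```text
clock: 10.22
eef_pos: [0.4863, 0.2642, 0.0448]
eef_rot: [[-0.084, 0.996, 0.0], [0.996, 0.084, 0.0], [0.0, 0.0, -1.0]]
wrist_force: [-0.8, -0.3, 4.7]
finger_gap: 0.06
gripper_force: 30.0
```

nudge_tcp(
  ticks=[
    [0,0,-0.02,0,0,0,0.05],
    [0,0,-0.045,0,0,0,0.05],
    [0,0,-0.045,0,0,0,0.05],
    [0,0,-0.04,0,0,0,0.05],
    [-0.0084,-0.044,0,0,0,0,0.05],
    [-0.0084,-0.044,0,0,0,0,0.05],
  ],
)

```text
clock: 10.98
eef_pos: [0.3987, 0.2396, 0.1944]
eef_rot: [[-0.084, 0.996, 0.0], [0.996, 0.084, 0.0], [0.0, 0.0, -1.0]]
wrist_force: [0.1, 0.6, -0.7]
finger_gap: 0.0597
gripper_force: 30.0
```

nudge_tcp(
  ticks=[
    [-0.04,0.0006,0,0,0,0,0.05],
    [-0.04,0.0006,0,0,0,0,0.05],
    [-0.04,0.0006,0,0,0,0,0.05],
    [-0.04,0.0006,0,0,0,0,0.05],
    [-0.04,0.0006,0,0,0,0,0.05],
    [0,0,0,0,0,10,0.05],
    [0,0,0,0,0,10,0.05],
    [0,0,0,0,0,10,0.05],
    [0,0,0.03,0,0,0,0.05],
    [0,0,0.03,0,0,0,0.05],
  ],
)

```text
clock: 12.22
eef_pos: [0.4197, 0.041, 0.1338]
eef_rot: [[0.426, 0.905, 0.001], [0.905, -0.426, -0.0], [0.0, 0.001, -1.0]]
wrist_force: [1.2, -0.9, -1.1]
finger_gap: 0.0599
gripper_force: 30.0
```

nudge_tcp(
  ticks=[
    [0,0,0.03,0,0,0,0.05],
    [0,0,0.03,0,0,0,0.05],
    [0,0,0,0,0,0,0.05],
  ],
)

```text
clock: 12.6
eef_pos: [0.4184, 0.0409, 0.0732]
eef_rot: [[0.425, 0.905, -0.004], [0.905, -0.425, 0.0], [-0.002, -0.004, -1.0]]
wrist_force: [0.2, 0.3, 0.2]
finger_gap: 0.0597
gripper_force: 30.0
```

nudge_tcp(
  ticks=[
    [0,0,0.03,0,0,0,0.05],
    [0,0,0.015,0,0,0,0.05],
    [0,0,0.002,0,0,0,0.05],
    [0,0,0.001,0,0,0,0.05],
    [0,0,0,0,0,0,0.05],
  ],
)

```text
clock: 13.22
eef_pos: [0.4202, 0.041, 0.0273]
eef_rot: [[0.425, 0.905, 0.001], [0.905, -0.425, -0.0], [0.001, 0.001, -1.0]]
wrist_force: [0.3, -0.4, -1.6]
finger_gap: 0.0601
gripper_force: 30.0
```

nudge_tcp(
  ticks=[
    [0,0,0.0015,0,0,0,0.05],
    [0,0,0.001,0,0,0,0.05],
    [0,0,0,0,0,0,0.05],
  ],
)

```text
clock: 13.6
eef_pos: [0.42, 0.041, 0.0247]
eef_rot: [[0.425, 0.905, 0.001], [0.905, -0.425, -0.0], [0.0, 0.0, -1.0]]
wrist_force: [-4.2, -1.3, 14.4]
finger_gap: 0.0599
gripper_force: 30.0
```

nudge_tcp(
  ticks=[
    [0,0,-0.001,0,0,0,0.07],
    [0,0,0,0,0,0,0.085],
    [0,0,0,0,0,0,0.085],
    [0,0,-0.03,0,0,0,0.085],
    [0,0,-0.03,0,0,0,0.085],
    [0,0,0,0,0,-10,0.085],
    [0,0,0,0,0,-10,0.085],
    [0,0,0,0,0,-10,0.085],
    [0,0,0,0,0,-10,0.085],
    [0,0,0,0,0,-10,0.085],
  ],
)

```text
clock: 14.85
eef_pos: [0.4197, 0.041, 0.0849]
eef_rot: [[-0.425, 0.905, -0.0], [0.905, 0.425, -0.0], [0.0, -0.0, -1.0]]
wrist_force: [0.4, -0.1, -0.1]
finger_gap: 0.0853
gripper_force: 0.0
```

nudge_tcp(
  ticks=[
    [0,0,0,0,0,-10,0.07],
    [0,0,0,0,0,-10,0.07],
    [0,0,0,0,0,-10,0.07],
    [0,0,0,0,0,-10,0.07],
    [0,0,0,0,0,0,0.07],
  ],
)

```text
clock: 15.48
eef_pos: [0.4197, 0.041, 0.085]
eef_rot: [[-0.904, 0.427, -0.0], [0.427, 0.904, 0.0], [0.0, -0.0, -1.0]]
wrist_force: [0.0, -0.0, 0.4]
finger_gap: 0.0701
gripper_force: 0.0
```

nudge_tcp(
  ticks=[
    [0,0,0.03,0,0,0,0.07],
    [0,0,0.03,0,0,0,0.06],
    [0,0,0,0,0,0,0.05],
    [0,0,0,0,0,0,0.04],
    [0,0,0,0,0,0,0.03],
    [0,0,0,0,0,0,0.02],
    [0,0,0,0,0,0,0.015],
    [0,0,0,0,0,0,0.015],
    [0,0,0,0,0,0,0.015],
    [0,0,0,0,0,0,0.015],
  ],
)

```text
clock: 16.73
eef_pos: [0.4202, 0.041, 0.0257]
eef_rot: [[-0.905, 0.426, 0.001], [0.426, 0.905, 0.0], [-0.001, 0.001, -1.0]]
wrist_force: [-0.9, 0.7, 7.7]
finger_gap: 0.0248
gripper_force: 30.0
```

nudge_tcp(
  ticks=[
    [0,0,-0.03,0,0,0,0.015],
    [0,0,-0.04,0,0,0,0.015],
    [0,0,-0.04,0,0,0,0.015],
    [0,0,-0.035,0,0,0,0.015],
    [0,0,0,0,0,9.2,0.015],
    [0,0,0,0,0,9.2,0.015],
    [0,0,0,0,0,9.2,0.015],
    [0,0,0,0,0,9.2,0.015],
    [0,0,0,0,0,9.2,0.015],
    [0,0,0,0,0,0,0.015],
  ],
)

```text
clock: 17.98
eef_pos: [0.4196, 0.041, 0.1702]
eef_rot: [[-0.323, 0.946, 0.0], [0.946, 0.323, 0.0], [-0.0, 0.0, -1.0]]
wrist_force: [-0.4, -0.3, 0.0]
finger_gap: 0.0248
gripper_force: 30.0
```

nudge_tcp(
  ticks=[
    [-0.036,-0.0018,0,0,0,0,0.015],
    [-0.036,-0.0018,0,0,0,0,0.015],
    [-0.036,-0.0018,0,0,0,0,0.015],
    [-0.036,-0.0018,0,0,0,0,0.015],
    [-0.0346,-0.0019,0,0,0,0,0.015],
    [0,0,0.03,0,0,-0.2,0.015],
    [0,0,0.03,0,0,0,0.015],
    [0,0,0,0,0,0,0.015],
    [0,0,0,0,0,0,0.015],
  ],
)

```text
clock: 19.1
eef_pos: [0.4692, -0.1312, 0.111]
eef_rot: [[-0.328, 0.945, 0.001], [0.945, 0.328, -0.0], [-0.001, 0.001, -1.0]]
wrist_force: [-0.5, 1.1, -0.9]
finger_gap: 0.0246
gripper_force: 30.0
```

```bash
python3 - <<'E'
import cv2,numpy as np
from h import *
s,t=[Cam(n).im[:,:,::-1] for n in('side','top')]
cv2.imwrite('pics/side4.png',s)
z=lambda i,x,y:cv2.resize(i[y:y+75,x:x+100],None,fx=8,fy=8,interpolation=cv2.INTER_CUBIC)
cv2.imwrite('pics/n4.png',z(s,245,250))
E
```

```text
(no output)
```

View pics/n4.png

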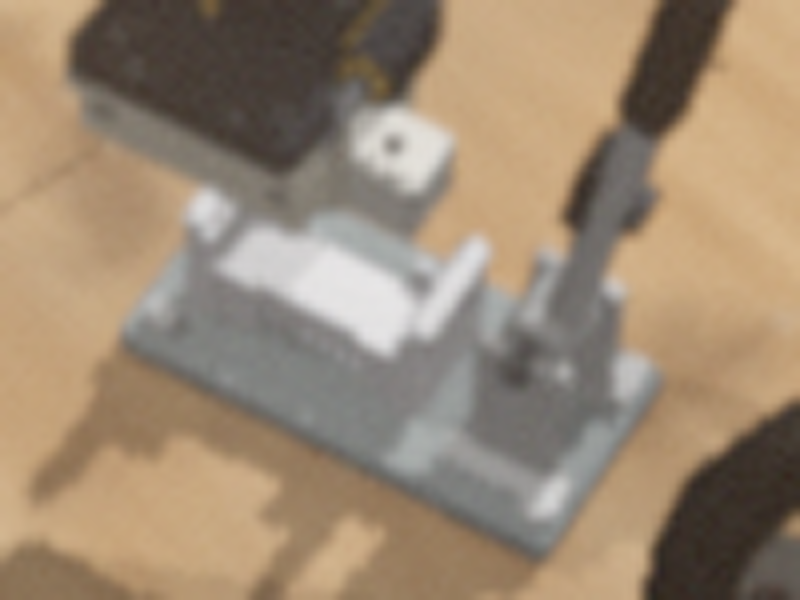

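The block hangs over the nest, its +x end edge at crop (410,195)–(452,148), and the hinge-side cheek top at (415,332)–(487,240). I'll compare the two in fixture coordinates.

```bash
python3 - <<'E'
from h import *
S=Cam('side');T=S.px
p=lambda u,v:(245+u/8-.45,250+v/8-.45)
a=np.radians(-70.9);x=np.array([np.cos(a),np.sin(a)]);y=np.array([-x[1],x[0]]);O=np.array([.4687,-.131])
fx=lambda W:np.round(1000*np.array([(W[:2]-O)@x,(W[:2]-O)@y]),1)
for u,v in((410,195),(452,148)):print('blk',fx(S.pl(p(u,v),.1093)))
for u,v in((415,332),(465,245),(436,340),(489,243)):print('cheek',fx(S.pl(p(u,v),.057)))
inv=lambda P:np.round((np.array(S.px(P))-[245-.45,250-.45])*8)
F=lambda X,Y,Z:inv(np.r_[O+X*x+Y*y,Z])
print('pred: cheek inner',F(.032,-.02,.057),F(.032,.02,.057),'left inner',F(-.032,-.02,.057),F(-.032,.02,.057))
print('plinth floor corners',F(.032,-.012,.03),F(-.032,-.012,.03),'base',F(.095,-.038,0),F(-.055,-.038,0),F(.095,.038,.012))
print('block pred',F(.030,-.0125,.1093),F(.030,.0125,.1093))
E
```

```text
blk [ 30.  -13.8]
blk [31.9  7.2]
cheek [ 38.2 -20.8]
cheek [35.1 14.3]
cheek [ 44.8 -20. ]
cheek [40.8 18.7]
pred: cheek inner [398. 321.] [465. 227.] left inner [212. 228.] [281. 137.]
plinth floor corners [408. 355.] [225. 263.] base [545. 570.] [115. 348.] [669. 365.]
block pred [412. 192.] [456. 133.]
```

```bash
python3 - <<'E'
from h import *
S,T=Cam('side'),Cam('top')
S.im=cv2.imread('pics/side2.png')[:,:,::-1];T.im=cv2.imread('pics/top2.png')[:,:,::-1]
a=np.radians(-70.9);x=np.array([np.cos(a),np.sin(a)]);y=np.array([-x[1],x[0]]);O=np.array([.4687,-.131])
def prof(c,pts):
    q=np.array([c.px(P) for P in pts],np.float32);return cv2.remap(c.im.mean(2).astype(np.float32),q[None,:,0],q[None,:,1],1)[0].round().astype(int)
g=np.arange(-50,51,2)
print('x',g.tolist())
for n,c in(('S',S),('T',T)):
    for Y in(-17,-8,0,8,17):print(n,'y',Y,prof(c,[np.r_[O+X/1e3*x+Y/1e3*y,.057] for X in g]).tolist())
g=np.arange(-30,31,2);print('y',g.tolist())
for n,c in(('S',S),('T',T)):
    for X in(-36,36):print(n,'cheek x',X,prof(c,[np.r_[O+X/1e3*x+Y/1e3*y,.057] for Y in g]).tolist())
i=[]
for c,(u,v) in((S,(258,262)),(T,(318,208))):
    i.append(cv2.resize(c.im[v:v+50,u:u+50],None,fx=8,fy=8,interpolation=cv2.INTER_CUBIC))
    for Z,X,Ys in((.057,32,(-20,20)),(.057,-32,(-20,20)),(.03,20,(-12,12)),(.03,-20,(-12,12))):
        for Y in Ys:
            p=(c.px(np.r_[O+X/1e3*x+Y/1e3*y,Z])-[u,v]+.5)*8;cv2.circle(i[-1],(int(p[0]),int(p[1])),3,(255,0,0) if Z>.04 else (0,200,0),1)
cv2.imwrite('pics/n5.png',np.hstack(i)[:,:,::-1])
E
```

```text
x [-50, -48, -46, -44, -42, -40, -38, -36, -34, -32, -30, -28, -26, -24, -22, -20, -18, -16, -14, -12, -10, -8, -6, -4, -2, 0, 2, 4, 6, 8, 10, 12, 14, 16, 18, 20, 22, 24, 26, 28, 30, 32, 34, 36, 38, 40, 42, 44, 46, 48, 50]
S y -17 [142, 145, 149, 156, 169, 187, 196, 193, 182, 171, 156, 135, 124, 136, 160, 181, 189, 193, 194, 194, 193, 193, 192, 193, 197, 203, 207, 208, 209, 208, 209, 208, 207, 207, 205, 207, 209, 210, 210, 212, 211, 208, 204, 204, 208, 207, 187, 154, 126, 118, 118]
S y -8 [142, 143, 145, 155, 173, 194, 199, 193, 177, 171, 158, 134, 122, 119, 124, 129, 133, 136, 136, 137, 147, 161, 174, 179, 181, 179, 181, 180, 179, 179, 179, 180, 182, 180, 180, 181, 178, 175, 158, 145, 138, 146, 172, 197, 212, 208, 188, 153, 122, 119, 120]
S y 0 [143, 142, 143, 148, 161, 177, 187, 185, 179, 170, 160, 133, 128, 136, 153, 151, 151, 155, 153, 153, 151, 145, 142, 142, 141, 140, 140, 140, 139, 137, 138, 138, 139, 140, 140, 140, 140, 144, 153, 169, 170, 176, 192, 206, 213, 207, 186, 148, 123, 121, 129]
S y 8 [142, 142, 140, 140, 153, 170, 184, 181, 177, 174, 160, 142, 134, 139, 140, 142, 1
[... 1802 characters left out ...]
18, 20, 22, 24, 26, 28, 30]
S cheek x -36 [135, 127, 126, 137, 153, 176, 192, 193, 194, 193, 192, 193, 193, 193, 189, 185, 182, 180, 180, 181, 183, 182, 181, 176, 170, 165, 160, 157, 155, 153, 154]
S cheek x 36 [160, 162, 164, 169, 184, 190, 200, 207, 206, 205, 200, 197, 196, 199, 202, 206, 205, 205, 203, 200, 199, 200, 198, 191, 181, 166, 147, 139, 135, 134, 135]
T cheek x -36 [93, 93, 93, 92, 95, 118, 149, 158, 161, 184, 172, 169, 174, 176, 163, 170, 191, 171, 155, 161, 179, 151, 152, 149, 153, 130, 115, 116, 115, 116, 118]
T cheek x 36 [132, 132, 133, 131, 124, 141, 170, 195, 193, 192, 192, 196, 193, 193, 194, 197, 195, 194, 195, 194, 195, 194, 196, 194, 192, 171, 133, 130, 130, 130, 130]
```

View pics/n5.png

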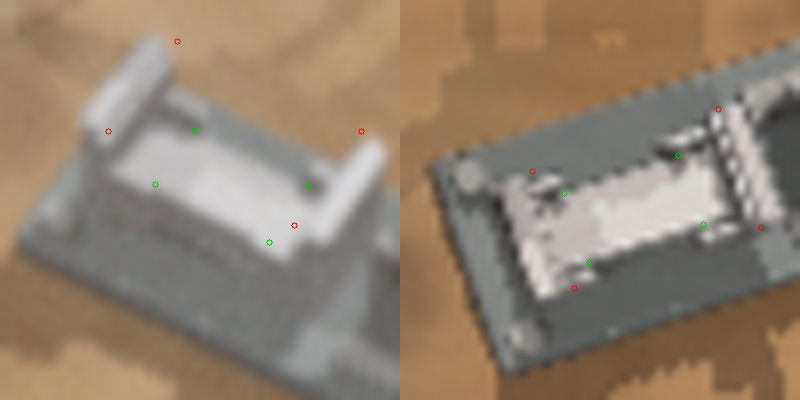

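Both views agree with my fixture estimate to about 1 mm: cheeks lie near ±32–42 and the predicted markers sit on the nest edges. I'll lower in stages and watch the force.

nudge_tcp(
  ticks=[
    [0,0,0.02,0,0,0,0.015],
    [0,0,0.02,0,0,0,0.015],
    [0,0,0.005,0,0,0,0.015],
    [0,0,0,0,0,0,0.015],
  ],
)

```text
clock: 19.85
eef_pos: [0.4689, -0.1311, 0.0654]
eef_rot: [[-0.326, 0.945, 0.0], [0.945, 0.326, -0.0], [-0.0, 0.0, -1.0]]
wrist_force: [-0.4, 0.1, 0.4]
finger_gap: 0.0249
gripper_force: 30.0
```

nudge_tcp(
  ticks=[
    [0,0,0.003,0,0,0,0.015],
    [0,0,0.003,0,0,0,0.015],
    [0,0,0,0,0,0,0.015],
  ],
)

```text
clock: 20.23
eef_pos: [0.4687, -0.131, 0.059]
eef_rot: [[-0.326, 0.945, -0.0], [0.945, 0.326, 0.0], [0.0, -0.0, -1.0]]
wrist_force: [0.8, -0.4, -1.4]
finger_gap: 0.0245
gripper_force: 30.0
```

nudge_tcp(
  ticks=[
    [0,0,0.002,0,0,0,0.015],
    [0,0,0.001,0,0,0,0.015],
    [0,0,0.0005,0,0,0,0.015],
    [0,0,0,0,0,0,0.015],
  ],
)

```text
clock: 20.72
eef_pos: [0.4687, -0.131, 0.0558]
eef_rot: [[-0.326, 0.945, -0.0], [0.945, 0.326, 0.0], [0.0, -0.0, -1.0]]
wrist_force: [-1.5, 0.7, 5.3]
finger_gap: 0.0245
gripper_force: 30.0
```

nudge_tcp(
  ticks=[
    [0,0,-0.0005,0,0,0,0.04],
    [0,0,0,0,0,0,0.06],
    [0,0,0,0,0,0,0.06],
    [0,0,-0.045,0,0,0,0.06],
    [0,0,-0.05,0,0,0,0.06],
    [0,0,-0.05,0,0,0,0.06],
    [0,0,-0.05,0,0,0,0.06],
    [0,0,-0.05,0,0,0,0.06],
    [0,0,0,0,0,0,0.06],
  ],
)

```text
clock: 21.85
eef_pos: [0.4699, -0.1314, 0.3044]
eef_rot: [[-0.326, 0.945, 0.006], [0.945, 0.326, -0.002], [-0.004, 0.005, -1.0]]
wrist_force: [-1.1, -0.1, 0.1]
finger_gap: 0.06
gripper_force: 0.0
```

nudge_tcp(
  ticks=[
    [-0.039,0,0,0,0,0,0.06],
    [-0.039,0.0005,0,0,0,0,0.06],
    [-0.038,0,0,0,0,0,0.06],
    [0,0,0.04,0,0,0,0.06],
    [0,0,0.04,0,0,0,0.06],
    [0,0,0.009,0,0,0,0.06],
    [0,0,0,0,0,0,0.04],
    [0,0,0,0,0,0,0.03],
    [0,0,0,0,0,0,0.03],
  ],
)

```text
clock: 22.98
eef_pos: [0.5075, -0.2407, 0.2132]
eef_rot: [[-0.326, 0.945, 0.002], [0.945, 0.326, -0.001], [-0.001, 0.001, -1.0]]
wrist_force: [-0.1, 0.6, -0.1]
finger_gap: 0.0344
gripper_force: 0.0
```

nudge_tcp(
  ticks=[
    [0,0,0,0,0,0,0.01],
    [0,0,0,0,0,0,0.01],
    [0,0,0,0,0,0,0.01],
  ],
)

```text
clock: 23.35
eef_pos: [0.5072, -0.2406, 0.2124]
eef_rot: [[-0.326, 0.945, 0.001], [0.945, 0.326, -0.0], [-0.0, 0.001, -1.0]]
wrist_force: [-0.3, -0.1, 4.4]
finger_gap: 0.0197
gripper_force: 30.0
```

nudge_tcp(
  ticks=[
    [0.0278,0,-0.0055,0,0,0,0.01],
    [0.0283,0,-0.0004,0,0,0,0.01],
    [0.0279,0,0.0048,0,0,0,0.01],
    [0.0265,0,0.0098,0,0,0,0.01],
    [0.0243,0,0.0145,0,0,0,0.01],
  ],
)

```text
clock: 23.98
eef_pos: [0.4628, -0.1129, 0.1894]
eef_rot: [[-0.326, 0.945, 0.001], [0.945, 0.326, -0.002], [-0.002, 0.0, -1.0]]
wrist_force: [-1.7, -2.7, 3.9]
finger_gap: 0.0198
gripper_force: 30.0
```

nudge_tcp(
  ticks=[
    [0.0212,0,0.0187,0,0,0,0.01],
    [0.0174,0,0.0223,0,0,0,0.01],
    [0.0131,0,0.0251,0,0,0,0.01],
    [0.0083,0,0.0271,0,0,0,0.01],
    [0,0,0,0,0,0,0.01],
  ],
)

```text
clock: 24.6
eef_pos: [0.4426, -0.0551, 0.0942]
eef_rot: [[-0.326, 0.945, -0.003], [0.945, 0.326, 0.002], [0.002, -0.002, -1.0]]
wrist_force: [-1.2, 7.9, -0.6]
finger_gap: 0.0196
gripper_force: 30.0
```

nudge_tcp(
  ticks=[
    [0.003,0,0.022,0,0,0,0.01],
    [0,0,0.003,0,0,0,0.01],
    [0,0,0,0,0,0,0.01],
  ],
)

```text
clock: 24.98
eef_pos: [0.4417, -0.0526, 0.0701]
eef_rot: [[-0.326, 0.945, -0.002], [0.945, 0.326, 0.002], [0.002, -0.002, -1.0]]
wrist_force: [-0.9, 9.9, -0.8]
finger_gap: 0.0197
gripper_force: 30.0
```

nudge_tcp(
  ticks=[
    [0,0,0.002,0,0,0,0.01],
    [0,0,0.002,0,0,0,0.01],
    [0,0,0,0,0,0,0.01],
  ],
)

```text
clock: 25.35
eef_pos: [0.4418, -0.0526, 0.0663]
eef_rot: [[-0.326, 0.945, -0.002], [0.945, 0.326, 0.001], [0.002, -0.001, -1.0]]
wrist_force: [-2.3, 10.7, -0.8]
finger_gap: 0.0198
gripper_force: 30.0
```

nudge_tcp(
  ticks=[
    [0,0,0.002,0,0,0,0.01],
    [0,0,0,0,0,0,0.01],
  ],
)

```text
clock: 25.6
eef_pos: [0.4417, -0.0526, 0.0643]
eef_rot: [[-0.326, 0.945, -0.002], [0.945, 0.326, 0.001], [0.002, -0.002, -1.0]]
wrist_force: [-2.2, 9.8, 0.0]
finger_gap: 0.02
gripper_force: 30.0
```

nudge_tcp(
  ticks=[
    [0,0,0.002,0,0,0,0.01],
    [0,0,0,0,0,0,0.01],
  ],
)

```text
clock: 25.85
eef_pos: [0.4417, -0.0526, 0.0623]
eef_rot: [[-0.326, 0.945, -0.002], [0.945, 0.326, 0.001], [0.002, -0.001, -1.0]]
wrist_force: [-1.1, 9.8, -1.0]
finger_gap: 0.0195
gripper_force: 30.0
```

nudge_tcp(
  ticks=[
    [0,0,0.002,0,0,0,0.01],
    [0,0,0,0,0,0,0.01],
  ],
)

```text
clock: 26.1
eef_pos: [0.4418, -0.0527, 0.0604]
eef_rot: [[-0.326, 0.945, -0.002], [0.945, 0.326, 0.001], [0.002, -0.001, -1.0]]
wrist_force: [-1.8, 8.4, -0.5]
finger_gap: 0.0201
gripper_force: 30.0
```

nudge_tcp(
  ticks=[
    [0,0,0.002,0,0,0,0.01],
    [0,0,0,0,0,0,0.01],
  ],
)

```text
clock: 26.35
eef_pos: [0.4418, -0.0528, 0.0584]
eef_rot: [[-0.326, 0.945, -0.002], [0.945, 0.326, 0.001], [0.002, -0.001, -1.0]]
wrist_force: [-1.7, 8.8, -0.9]
finger_gap: 0.0196
gripper_force: 30.0
```

```bash
python3 - <<'E'
import cv2,numpy as np
from h import *
s=Cam('side').im[:,:,::-1]
cv2.imwrite('pics/n6.png',cv2.resize(s[235:310,235:335],None,fx=8,fy=8,interpolation=cv2.INTER_CUBIC))
E
```

nudge_tcp(
  ticks=[
    [0,0,0.002,0,0,0,0.01],
    [0,0,0,0,0,0,0.01],
  ],
)

```text
clock: 26.65
eef_pos: [0.4419, -0.0528, 0.0569]
eef_rot: [[-0.326, 0.945, -0.002], [0.945, 0.326, 0.001], [0.002, -0.001, -1.0]]
wrist_force: [-4.2, 8.8, 10.2]
finger_gap: 0.0197
gripper_force: 30.0
```

nudge_tcp(
  ticks=[
    [0,0,0.002,0,0,0,0.01],
    [0,0,0,0,0,0,0.01],
  ],
)

```text
clock: 26.9
eef_pos: [0.4421, -0.0531, 0.0558]
eef_rot: [[-0.326, 0.945, -0.001], [0.945, 0.326, 0.001], [0.001, -0.001, -1.0]]
wrist_force: [-10.0, 6.6, 29.1]
finger_gap: 0.0197
gripper_force: 30.0
```

```bash
python3 - <<'E'
from h import *
S=Cam('side');im=S.im.astype(int);m=(im.max(2)<75).astype(np.uint8)
# grip outline under the fingers, vs first picture
for n,i in(('now',S.im),('start',cv2.imread('pics/side0.png')[:,:,::-1])):
    m=(i.max(2)<75).astype(np.uint8);m2=np.zeros_like(m);m2[245:275,244:280]=m[245:275,244:280]
    k=max(cv2.findContours(m2,0,1)[0],key=cv2.contourArea);print(n,cv2.contourArea(k),cv2.minAreaRect(k))
    g=i.mean(2)[262:300:1,290].round().astype(int);print(g.tolist())
E
```

```text
now 142.0 ((251.5, 258.0), (22.0, 15.0), 90.0)
[163, 161, 162, 163, 161, 165, 164, 165, 165, 156, 149, 142, 143, 149, 165, 171, 153, 127, 103, 84, 87, 118, 139, 142, 134, 122, 121, 120, 120, 128, 131, 128, 122, 122, 120, 117, 112, 112]
start 121.5 ((260.3088073730469, 259.4852600097656), (25.038793563842773, 6.345447540283203), 30.963754653930664)
[146, 145, 145, 144, 147, 145, 147, 143, 131, 118, 119, 125, 134, 148, 150, 134, 107, 86, 73, 102, 151, 183, 192, 191, 195, 199, 204, 202, 196, 186, 166, 130, 110, 108, 109, 105, 99, 96]
```

nudge_tcp(
  ticks=[
    [0,0,0,0,0,0,0.04],
    [0,0,0,0,0,0,0.06],
    [0,0,0,0,0,0,0.06],
    [0,0,-0.04,0,0,0,0.06],
    [0,0,-0.05,0,0,0,0.06],
    [0,0,-0.05,0,0,0,0.06],
    [0.04,0,-0.03,0,0,0,0.06],
    [0.04,0,-0.0,0,0,0,0.06],
    [0,0,0,0,0,0,0.06],
  ],
)

```text
clock: 28.08
eef_pos: [0.4158, 0.0235, 0.2249]
eef_rot: [[-0.328, 0.945, 0.0], [0.945, 0.328, 0.0], [0.0, 0.0, -1.0]]
wrist_force: [-0.7, -0.3, -0.2]
finger_gap: 0.0598
gripper_force: 0.0
```

```bash
python3 - <<'E'
import cv2,numpy as np
from h import *
S=Cam('side');s=S.im[:,:,::-1]
a=np.radians(-70.9);x=np.array([np.cos(a),np.sin(a)]);y=np.array([-x[1],x[0]]);O=np.array([.4687,-.131])
k=cv2.resize(s[235:310,235:335],None,fx=8,fy=8,interpolation=cv2.INTER_CUBIC)
for X,Z in((-.112,.067),(-.108,.076)):
    p=(S.px(np.r_[O+X*x,Z])-[235,235]+.5)*8;cv2.circle(k,(int(p[0]),int(p[1])),3,(0,0,255),1)
for X in(-.03,.03):
    p=(S.px(np.r_[O+X*x-.0125*y,.054])-[235,235]+.5)*8;cv2.circle(k,(int(p[0]),int(p[1])),3,(0,255,0),1)
for th in(0,.05,.1): # lever axis 0..180 mm from hinge, outer end
    d=.18;p=(S.px(np.r_[O+(.072-d*np.cos(th))*x,.064+.003+d*np.sin(th)])-[235,235]+.5)*8;print(th,p)
cv2.imwrite('pics/n7.png',k)
E
```

```text
0 [114.27878858 176.77958169]
0.05 [114.24034633 158.34167201]
0.1 [115.45078443 140.37571024]
```

View pics/n7.png

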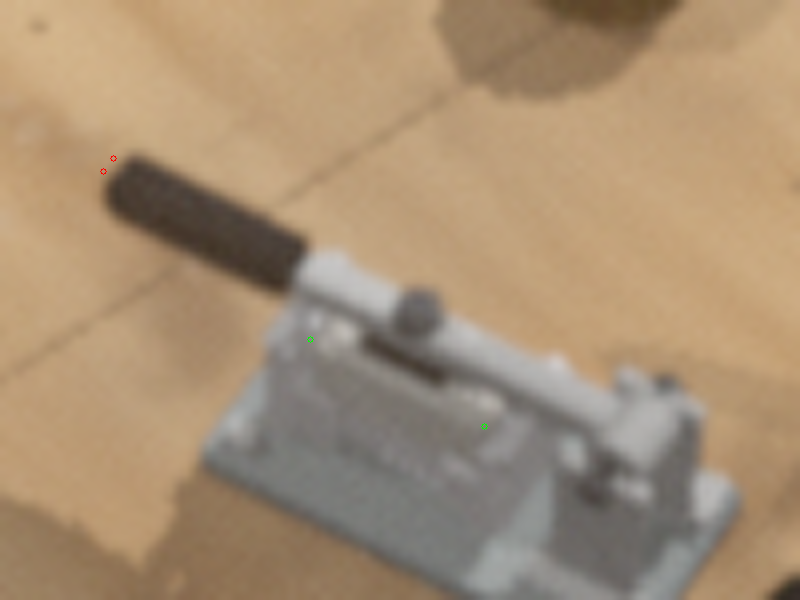

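The picture shows the block level in the nest and the lever lying flat over it. The grip's outer end is at about crop (120,182), against (114,177) predicted for fully shut. The arm is clear, so I'm handing in.

```bash
python3 -c "
from station import manip, camrig
print(manip.sign_off())"
```

```text
the job is handed in; nothing more can be done
None
```

The job is handed in at about 28 s: the block lies flat and home in the nest, the lever is shut over it against its stop, nothing was seen to touch the bystanders, and the arm is clear of everything.

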